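Fit a salvaged relay in the bench tester

TASK

Get the orange relay ready for testing: first turn the voltage knob on the blue supply fully anticlockwise to zero, before anything goes into the tester. Then set the orange relay upright and fully home in the empty socket of the grey tester, lowering it in rather than letting it fall from a height, and swing the tester's locking lever shut over it until it stops. Leave the grey relay, the jar and the screwdriver where they are.

Things in the scene. Friction and masses are not known exactly. Their poses are not given: they have to be found in the camera images.
- tester: relay tester, fixed to the bench: grey steel box 150 (x) x 110 (y) x 45 mm high with a black socket block 74 (x) x 66 (y) x 24 mm in the middle of its top (block top 69 mm above the bench). Origin: centre of the underside; z up. On its -x half are a red and a green lamp, at its +x side stands the steel lever post.
- pocket (a point): centre of the floor of the socket's rectangular pocket, 53 mm above the bench; axes as the tester's. The pocket is 44 (x) x 34 (y) mm, 16 mm deep, with a 3 mm bevel round its mouth; open at the top.
- relay_orange: the relay to fit: upright block 40 (x) x 30 (y) x 56 mm high, orange cover on a black base, 90 g, stands loose on the bench. Origin: centre of its underside; z up. In the pocket its x lies along the tester's x, either way round; home, its top is 109 mm above the bench and 40 mm of it stands out of the socket.
- lever (a joint): locking lever, rad: 0 = shut, at its stop, straight over the pocket (pointing to the tester's -x); grows as it swings open level towards the tester's +y (clockwise from above), to 2.3. Starts at 1.4 or more; slight friction, stays where left. A level aluminium bar 12 wide x 8 mm thick, underside 111 mm above the bench (2 mm over a relay that is home), reaching 100 mm from the pivot.
- lever_pivot (a point): the lever's vertical pivot axis, on a steel post of 14 mm diameter, 50 mm from the pocket's centre towards the tester's +x; at mid-thickness of the lever bar, 115 mm above the bench.
- lever_handle (a point): middle of the red upright handle pin on the lever's end: 14 mm diameter, 20 mm high, standing on the bar (from 119 to 139 mm above the bench; this point at 129 mm), 92 mm from the pivot axis. Its -x axis points away from the pivot along the lever.
- supply: voltage supply, fixed to the bench: blue box 130 (x) x 120 (y) x 50 mm high with a white top plate, tick marks round a black knob in the middle of its top; the red tick, on its -x side, is zero. Origin: centre of the underside.
- knob (a joint): the knob, rad: 0 = fully anticlockwise (end stop, zero volts), grows clockwise seen from above to 4.7. At 0 its grip bar lies along the supply's x. It starts between 0.7 and 1.4. Slight friction.
- knob_grip (a point): on the knob's vertical axis at the height to grip, 87 mm above the bench (7 mm below the bar's top). The knob is a black disc of 44 mm diameter, its top 64 mm above the bench, with an upright grip bar 42 long (this point's x) x 14 wide (y), its top at 94 mm; a white line marks the bar's -x half.
- relay_grey: bystander: a relay of the same shape with a grey cover, 40 x 30 x 56 mm. Origin: centre of its underside.
- jar: bystander: jar of small parts, 64 mm diameter, 85 mm high. Origin: centre of its underside.
- screwdriver: bystander: screwdriver with yellow handle, 200 mm long along x, handle to -x, 26 mm thick. Origin: under its middle, on the bench.

How it is judged (in metres and radians):
On the way, in this order (a step that is already met when the one before it is completed fails the run):
1. the knob is turned fully anticlockwise (within 0.12 rad of its stop) while the orange relay is still out of the tester (value of joint knob below 0.12 rad and distance between relay_orange and pocket above 0.03 m), for 0.1 s.
2. the orange relay is fully home in the socket, with the lever still open (horizontal distance between relay_orange and pocket below 0.004 m and z of relay_orange in the frame of pocket between -0.003 and 0.003 m and angle between relay_orange's own z axis and vertical below 0.08 rad and angle between the x axis of relay_orange and the x axis of tester, either way round below 0.15 rad and value of joint lever above 0.5 rad), for 0.1 s.
3. the lever is shut over the seated relay (horizontal distance between relay_orange and pocket below 0.004 m and z of relay_orange in the frame of pocket between -0.003 and 0.003 m and angle between relay_orange's own z axis and vertical below 0.08 rad and angle between the x axis of relay_orange and the x axis of tester, either way round below 0.15 rad and value of joint lever below 0.1 rad), for 0.2 s.
At the end, for the whole second after the job is handed in: The orange relay stands at rest in the tester's pocket: its origin within 4 mm of the pocket's centre and 3 mm of its floor, tilted less than 0.08 rad, square to the tester within 0.15 rad; the lever is shut (below 0.1 rad) and the knob is at zero (below 0.12 rad) (all of step 3 and value of joint knob below 0.12 rad and linear speed of relay_orange below 0.02 m/s); the robot touches nothing.
It fails at once if the orange relay falls from more than about 6 cm (faster than 1.1 m/s while nothing holds it) (linear speed of relay_orange above 1.1 m/s and contact force between the fingers and relay_orange below 0.1 N).
It fails at once if the grey relay, the jar or the screwdriver is moved by more than 30 mm (distance of any of relay_grey, jar, screwdriver from where it was at the start of the episode above 0.03 m).
It also fails if it takes over 64 s, if anything falls off the work surface, if the arm or the gripper's body presses on something with over 40 N, if the wrist force passes 120 N, or if a joint passes its speed limit or range.

ROBOT

A 6-joint arm with a two-finger parallel gripper is mounted at the origin on the work surface. World frame = base frame: x ahead of the robot, y to its left, z up, the work surface at z = 0. Lengths are in m, angles in degrees, forces in N, time in s.
With the tool pointing down it reaches from about 0.3 to 0.75 m from the base axis. Payload 8.5 kg.
Tool frame: the origin (TCP) lies at the very end of the fingers, on their centre line; the grasp point (between the pads) lies 19 mm behind it; z points along the fingers, y is the line along which they close (so a half turn about z gives the same grasp; the last joint's range is limited). The gripper opens to 85 mm and grips with 20 to 120 N. Pads are 22 mm wide; open, the fingers measure 114 mm over their backs; the gripper's body (76 mm by 85 mm) begins 54 mm behind the grasp point. The pads swing forward as they close: fully open they stand 13 mm farther back than shut.
Start: joints at [-12.336, 21.807, 74.336, -0, 83.858, -12.336], TCP at [0.55, 0, 0.231] pointing down, gripper open.
Joint ranges: [-178.18, 178.18], [-50.72, 133.34], [12.68, 142.11], [-81.47, 261.47], [9.98, 163.14], [-165.26, 165.26]. Speed limits (degrees/s): [136.94, 136.94, 180, 180, 180, 180].

INTERFACE

Orientations are given as a 3x3 rotation matrix whose columns are the frame's x, y, z axes.
In Python, from rig import env gives the robot as it stands.
- The arm moves only by the tool move_arm, never from a script. Its argument "plan" is a list of rows, each a list of 7 numbers: the turn, a rotation vector about the tool's x, y, z in degrees, then the shift along the tool's x, y, z in cm, then the gripper command: -1 is shut, 1 is fully open, values between are in proportion. In form: [[ax, ay, az, tx, ty, tz, jaw], ...]. A call has 1 to 5 rows; each row is the pose to reach, as a shift and turn from the pose commanded when the call began, along the tool's axes at that moment; what a row does not reach only later rows make up. A row lasts 1/10 s, in which the tool goes at most 50 mm and 8.59 degrees, less where a joint would pass 70% of its speed; a pose out of reach is approached as far as the arm can. A call with a gripper value outside its range is refused whole. The fingers move at their own pace and stop on an object; "squeeze" is the grip in N (left out, the last holds). Time passes only in rows, so rows that repeat a pose let the fingers close. It gives the time, the measured TCP pose, the force, the opening and the grip force at its end, in the units of the state.
- env.observe(): the state, without advancing time (a new reading comes with each control period).
- env.get_image(name): name is "scene" or "side" or "wrist"; returns a dict with "color" (420x560x3 uint8, red, green, blue), "fov_y" (degrees; the focal length in pixels is half the picture's height over the tangent of half this angle, whatever the lens; pixels are square), "cx", "cy" (the principal point, pixels), "R" (3x3) and "t" (3): a world point X has camera coordinates R X + t. Camera axes: x right, y down, z forward; pixel columns grow to the right and rows downward; lengths in m; the calibration is good to about 2 mm. A picture is of the moment at which its call begins. There is no depth.
- env.close_job(): hands the job in; it is judged then, once.
Trained networks look in a picture, given as the dict that the camera call returned (one of the last four; its "shot" number tells which), for a name from the list of things; names that differ only in an ending like _2 or _b are one class to them, and where a whole thing is asked for, a point or a joint stands for the part that bears it (a point fixed in the world has none). Each returns a list of dicts, best first, with "conf" (0 to 1); they miss things now and then, are a little off and sometimes report something else, mostly with a low value. They report only what shows in the picture. A call takes as long as a camera call.
- env.outline_of(target, picture): "mask" (420x560 bool, what is visible of it) and "bbox" ([centre column, centre row, width, height] in pixels, round what is visible of it).
- env.tip_of(target, picture): "pixel" ([column, row] in pixels: a listed point, or the origin of a listed thing).
The state is a dict: "time_s": time; "q": joint angles; "qvel": joint speeds; "joint_efforts": joint torques, N m; "position": TCP position; "tool_rot": TCP orientation; "ft_force": force on the tool from outside, world axes, zero at the start; "wrist_torque": the same for the moment, N m; "grip_width": finger opening in m; "gripper_force": force on a finger pad.
Only numpy, scipy, OpenCV 4.12 (cv2) and the standard library are available. Lean on these libraries where they do the work, as an engineer would, in place of code of your own. Each camera call takes 0.05 s, during which the arm holds its last target. There are 200 camera calls.

## Working session

There is one attempt and no reset: what is moved stays moved. The work goes in short steps, Python scripts to look and compute and a tool call to move; the robot and the scene stay as the last step left them, time stands still between calls to the robot, and variables do not carry over. Pictures are saved under pics/ and viewed, at most 10 in all, crops included, and the job is handed in when it is done.

Besides the shell and the picture viewer there is one more tool, called after "Request:" by a JSON object that holds its "method" and its "body". move_arm: Moves the arm, as the interface text tells. Its arguments: {"type":"object","properties":{"plan":{"type":"array"},"squeeze":{"type":"number"}},"required":["plan"]}

```bash
mkdir -p pics; ls
cat > h.py <<'E'
import numpy as np, cv2
from rig import env
def f(im): return 210/np.tan(np.radians(im["fov_y"])/2)
def ray(im,p):
    d=np.array([(p[0]-im["cx"])/f(im),(p[1]-im["cy"])/f(im),1.0])
    R=np.array(im["R"]);return -R.T@np.array(im["t"]),R.T@d
def atz(im,p,z):
    c,d=ray(im,p);return c+d*(z-c[2])/d[2]
def proj(im,X):
    c=np.array(im["R"])@np.array(X)+np.array(im["t"]);return c[:2]/c[2]*f(im)+[im["cx"],im["cy"]]
def tri(obs):
    A=np.zeros((3,3));b=np.zeros(3)
    for im,p in obs:
        c,d=ray(im,p);d=d/np.linalg.norm(d);P=np.eye(3)-np.outer(d,d);A+=P;b+=P@c
    return np.linalg.solve(A,b)
def save(im,n): cv2.imwrite("pics/"+n,np.array(im["color"])[:,:,::-1])
E
python3 - <<'E'
from h import *
np.set_printoptions(precision=3,suppress=True)
ims={n:env.get_image(n) for n in("scene","side","wrist")}
cv2.imwrite("pics/a.png",cv2.resize(np.hstack([ims[n]["color"] for n in("scene","side")])[:,:,::-1],(800,300),interpolation=cv2.INTER_AREA))
save(ims["scene"],"scene0.png");save(ims["side"],"side0.png");save(ims["wrist"],"wrist0.png")
Z=dict(pocket=.053,lever_pivot=.115,lever_handle=.129,knob_grip=.087,tester=0,supply=0,relay_orange=0,relay_grey=0,jar=0,screwdriver=0)
for n,z in Z.items():
    obs=[]
    for k,im in ims.items():
        r=env.tip_of(n,im)
        if r and r[0]["conf"]>.3:
            p=r[0]["pixel"];obs.append((im,p));print(n,k,np.round(p),round(r[0]["conf"],2),atz(im,p,z))
    if len(obs)>1: print("  tri",tri(obs))
E
```

```text
pics
pocket scene [274. 226.] 0.94 [ 0.565 -0.011  0.053]
pocket side [301. 239.] 0.78 [ 0.56  -0.     0.053]
pocket wrist [290. 184.] 0.92 [ 0.564 -0.002  0.053]
  tri [ 0.562 -0.007  0.047]
lever_pivot scene [292. 221.] 0.58 [0.608 0.008 0.115]
lever_pivot side [276. 208.] 0.62 [ 0.619 -0.011  0.115]
lever_pivot wrist [358. 200.] 0.63 [0.614 0.003 0.115]
  tri [0.613 0.005 0.124]
lever_handle scene [334. 200.] 0.77 [0.618 0.102 0.129]
lever_handle side [263. 229.] 0.55 [0.616 0.102 0.129]
lever_handle wrist [377.  67.] 0.56 [0.616 0.096 0.129]
  tri [0.617 0.099 0.128]
knob_grip scene [381. 141.] 0.55 [0.519 0.32  0.087]
knob_grip side [284. 346.] 0.7 [0.516 0.331 0.087]
  tri [0.516 0.325 0.081]
tester scene [276. 236.] 0.83 [ 0.563 -0.005 -0.   ]
tester side [298. 258.] 0.88 [0.565 0.002 0.   ]
tester wrist [284. 171.] 0.72 [ 0.56  -0.002  0.   ]
  tri [ 0.563 -0.003 -0.003]
supply scene [374. 164.] 0.63 [0.518 0.32  0.   ]
supply side [285. 378.] 0.93 [0.516 0.319 0.   ]
  tri [ 0.517  0.319 -0.   ]
relay_orange scene [156. 240.] 0.71 [ 0.426 -0.237  0.   ]
relay_orange side [366. 214.] 0.89 [ 0.425 -0.249  0.   ]
relay_orange wrist [180. 356.] 0.71 [ 0.428 -0.245  0.   ]
  tri [ 0.428 -0.238  0.006]
relay_grey scene [162. 307.] 0.83 [ 0.579 -0.291  0.   ]
relay_grey side [313. 200.] 0.7 [ 0.583 -0.294  0.   ]
relay_grey wrist [297. 387.] 0.85 [ 0.58  -0.295 -0.   ]
  tri [ 0.581 -0.291  0.003]
jar scene [389. 253.] 0.88 [0.736 0.186 0.   ]
jar side [193. 296.] 0.86 [0.738 0.182 0.   ]
  tri [0.737 0.184 0.002]
screwdriver scene [286. 326.] 0.75 [ 0.752 -0.098  0.   ]
screwdriver side [238. 223.] 0.84 [ 0.749 -0.108  0.   ]
screwdriver wrist [446. 258.] 0.71 [ 0.749 -0.104  0.   ]
  tri [ 0.749 -0.101  0.003]
```

Run:
```python
from h import *
s=env.observe();print(np.round(s["tool_rot"],3),s["position"],s["time_s"],s["grip_width"])
```

```text
[[-0.  1. -0.]
 [ 1.  0.  0.]
 [ 0. -0. -1.]] [5.49971539e-01 1.25969551e-05 2.31303448e-01] 1.65 0.08541187485644755
```

View pics/a.png

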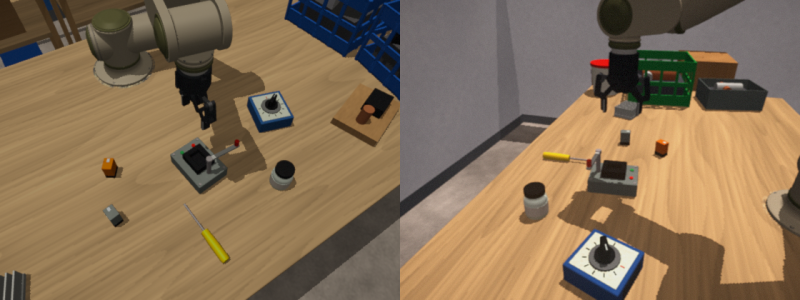

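View pics/wrist0.png

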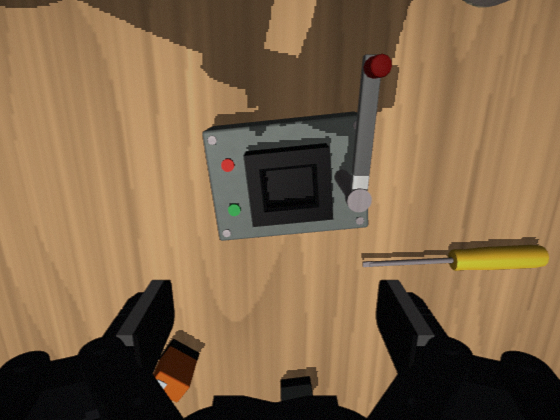

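The overview shows the tester at centre, the supply to its upper right, the orange relay left at wrist pixel (178,370), and the lever open at about 1.5 rad with its handle at (378,66). The tester is turned a few degrees (wrist view, edge (205,130) to (355,113)). Next I move over the supply.

Request:
{"method": "move_arm", "body": {"plan": [[0,0,0,5,-0.6,0,1],[0,0,0,10,-1.2,0,1],[0,0,0,15,-1.8,0,1],[0,0,0,20,-2.4,0,1],[0,0,0,25,-3,0,1]]}}

```text
time_s: 2.15
position: [0.5197, 0.2502, 0.2315]
tool_rot: [[0.0, 1.0, 0.0], [1.0, -0.0, 0.0], [0.0, 0.0, -1.0]]
ft_force: [0.9, -0.4, 0.6]
grip_width: 0.0854
gripper_force: 0.0
```

```bash
cat > k.py <<'E'
from h import *
np.set_printoptions(precision=4,suppress=True)
im=env.get_image("wrist");save(im,"knob1.png")
s=env.observe();print(s["position"],s["time_s"])
for n,z in(("knob_grip",.087),("supply",0)):
    for r in env.tip_of(n,im)[:2]: print(n,r["conf"],r["pixel"],atz(im,r["pixel"],z))
for n,z in(("knob",.094),("supply",.05)):
    for r in env.outline_of(n,im)[:1]:
        m=r["mask"];c,_=cv2.findContours(m.astype(np.uint8),0,2);c=max(c,key=cv2.contourArea)
        print(n,r["conf"],r["bbox"],cv2.minAreaRect(c))
        if n=="supply":
            P=[atz(im,p,z) for p in cv2.boxPoints(cv2.minAreaRect(c))];print(np.array(P),np.mean(P,0))
            for i in range(4):
                d=P[i]-P[i-1];print(np.linalg.norm(d),np.degrees(np.arctan2(d[1],d[0])))
E
python3 k.py
```

```text
[0.5179 0.2566 0.2313] 2.2
knob_grip 0.8 [264.1, 99.3] [0.512  0.3247 0.087 ]
supply 0.79 [267.3, 97.8] [0.5127 0.3235 0.    ]
knob 0.58 [264.8, 99.9, 49.5, 57.3] ((266.633544921875, 97.10615539550781), (51.559844970703125, 53.463340759277344), 24.443954467773438)
supply 0.97 [271.5, 89.6, 181.4, 178.4] ((264.3500061035156, 91.94998168945312), (157.4813995361328, 146.4134521484375), 18.43494987487793)
[[0.4228 0.2915 0.05  ]
 [0.4706 0.4013 0.05  ]
 [0.5931 0.3649 0.05  ]
 [0.559  0.2453 0.05  ]] [0.5114 0.3258 0.05  ]
0.1438509779803287 161.24344950899308
0.11976133766404864 66.47841611197947
0.12772683579847394 -16.54479289268214
0.12443486057967126 -105.86796839034598
```

View pics/knob1.png

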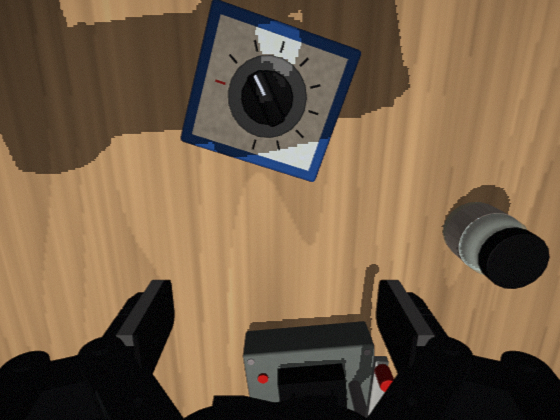

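Knob close-up: the knob centre is at (267,97), the white line points from it to (257,74), and the red tick is at (220,82). So the supply's yaw is about -17°, the bar lies at about 111° world, and it needs about 52° anticlockwise to reach zero. I'll align above the knob.

Request:
{"method": "move_arm", "body": {"plan": [[0,0,-7,3,-0.3,2,1],[0,0,-14,6,-0.7,4,1],[0,0,-21,7.4,-0.7,6,1],[0,0,-21,7.4,-0.7,8,1],[0,0,-21,7.4,-0.7,8,1]]}}

```text
time_s: 2.9
position: [0.5127, 0.3206, 0.1488]
tool_rot: [[-0.357, 0.934, -0.005], [0.934, 0.357, -0.002], [-0.0, -0.005, -1.0]]
ft_force: [0.5, 0.3, 0.5]
grip_width: 0.0852
gripper_force: 0.0
```

```bash
cat > k2.py <<'E'
from h import *
np.set_printoptions(precision=4,suppress=True)
im=env.get_image("wrist");save(im,"knob2.png")
s=env.observe();print(s["position"],s["time_s"],s["q"])
for r in env.tip_of("knob_grip",im)[:2]: print(r["conf"],r["pixel"],atz(im,r["pixel"],.087))
T=np.array(s["tool_rot"]);print("tcp-axis px at z=.087",proj(im,[s["position"][0],s["position"][1],.087]))
E
python3 k2.py
```

```text
[0.5135 0.3207 0.1507] 2.95 [20.8034 31.0873 72.3798 -0.0132 76.6653 -0.0574]
0.67 [277.9, 221.2] [0.5129 0.3262 0.087 ]
tcp-axis px at z=.087 [275.6448 229.1783]
```

View pics/knob2.png

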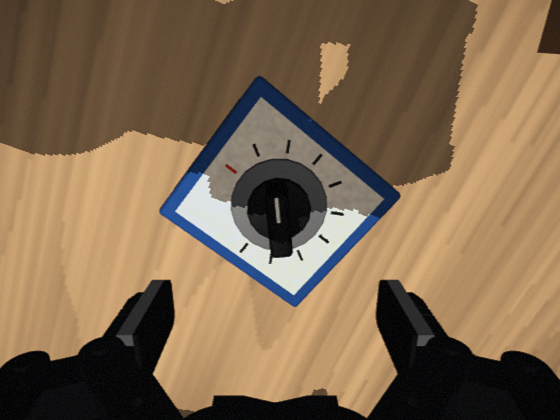

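The bar lies vertical in the image at (278,222), with the tool axis at (276,229). I'll shift 4 mm forward, go down and grip.

Request:
{"method": "move_arm", "body": {"plan": [[0,0,0,0.3,0,3,1],[0,0,0,0.3,0,5.5,1],[0,0,0,0.3,0,7.8,1],[0,0,0,0.3,0,7.8,1],[0,0,0,0.3,0,7.8,1]], "squeeze": 30}}

```text
time_s: 3.5
position: [0.5131, 0.3247, 0.0749]
tool_rot: [[-0.357, 0.934, 0.002], [0.934, 0.357, 0.001], [-0.0, 0.002, -1.0]]
ft_force: [-0.2, -0.4, 0.7]
grip_width: 0.0855
gripper_force: 0.0
```

Request:
{"method": "move_arm", "body": {"plan": [[0,0,0,0,0,0,-1],[0,0,0,0,0,0,-1],[0,0,0,0,0,0,-1],[0,0,0,0,0,0,-1],[0,0,0,0,0,0,-1]]}}

```text
time_s: 4.0
position: [0.5131, 0.3252, 0.0739]
tool_rot: [[-0.358, 0.934, 0.003], [0.934, 0.358, 0.001], [-0.001, 0.003, -1.0]]
ft_force: [3.8, -4.9, 0.3]
grip_width: 0.0134
gripper_force: 36.5
```

Request:
{"method": "move_arm", "body": {"plan": [[0,0,-8,0,0,0,-1],[0,0,-16,0,0,0,-1],[0,0,-24,0,0,0,-1],[0,0,-32,0,0,0,-1],[0,0,-40,0,0,0,-1]]}}

```text
time_s: 4.5
position: [0.5133, 0.3253, 0.0739]
tool_rot: [[-0.877, 0.48, 0.003], [0.48, 0.877, 0.001], [-0.002, 0.002, -1.0]]
ft_force: [4.5, 1.3, -0.0]
grip_width: 0.013
gripper_force: 36.6
```

Request:
{"method": "move_arm", "body": {"plan": [[0,0,-5,0,0,0,-1],[0,0,-10,0,0,0,-1],[0,0,-13,0,0,0,-1],[0,0,-16,0,0,0,-1],[0,0,-16,0,0,0,-1]]}}

```text
time_s: 5.0
position: [0.5126, 0.3256, 0.074]
tool_rot: [[-0.974, 0.226, 0.001], [0.226, 0.974, 0.002], [-0.001, 0.002, -1.0]]
ft_force: [0.9, 3.4, 3.5]
grip_width: 0.0134
gripper_force: 63.0
```

Run:
```python
from h import *
s=env.observe();print(s["wrist_torque"],s["ft_force"],s["q"],s["time_s"],s["grip_width"])
```

```text
[ 0.58539046  0.00663909 -0.83955582] [0.8928253  3.39643912 3.52477881] [ 21.2362572   35.82792349  77.6195379    0.07917724  66.43385368
 -55.73411013] 5.0 0.013432771155589263
```

Request:
{"method": "move_arm", "body": {"plan": [[0,0,0,0,0,0,1],[0,0,0,0,0,0,1],[0,0,0,0,0,0,1],[0,0,0,0,0,0,1],[0,0,0,0,0,-3,1]]}}

```text
time_s: 5.5
position: [0.5104, 0.3242, 0.1002]
tool_rot: [[-0.974, 0.225, -0.007], [0.225, 0.974, -0.003], [0.006, -0.005, -1.0]]
ft_force: [0.2, -0.2, 0.7]
grip_width: 0.0836
gripper_force: 0.0
```

Request:
{"method": "move_arm", "body": {"plan": [[0,0,0,0,0,-5,1],[0,0,0,0,0,-10,1],[0,0,0,0,0,-13,1],[0,0,0,0,0,-13,1]]}}

```text
time_s: 5.9
position: [0.5133, 0.3255, 0.2382]
tool_rot: [[-0.974, 0.225, 0.008], [0.225, 0.974, 0.003], [-0.008, 0.005, -1.0]]
ft_force: [0.0, 0.4, 0.9]
grip_width: 0.0852
gripper_force: 0.0
```

Run:
```python
from h import *
im=env.get_image("wrist")
cv2.imwrite("pics/knob3.png",cv2.resize(im["color"][80:320,140:420,::-1],None,fx=2,fy=2))
s=env.observe();print(s["position"],s["time_s"])
```

```text
[0.51250855 0.32518114 0.23512679] 5.95
```

View pics/knob3.png

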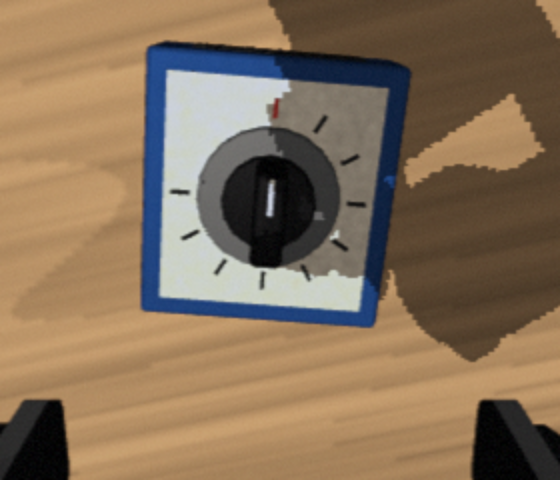

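The knob's white line (271,180)-(269,215) points at the red tick (275,108), so it's at zero. Now the orange relay.

Request:
{"method": "move_arm", "body": {"plan": [[0,0,0,-1,-5,0,1],[0,0,0,-2,-10,0,1],[0,0,0,-3,-15,0,1],[0,0,0,-4,-20,0,1],[0,0,0,-5,-24.4,0,1]]}}

```text
time_s: 6.45
position: [0.5048, 0.0742, 0.2317]
tool_rot: [[-0.974, 0.225, -0.003], [0.225, 0.974, 0.0], [0.003, -0.001, -1.0]]
ft_force: [1.7, -0.5, 0.3]
grip_width: 0.0857
gripper_force: 0.0
```

Request:
{"method": "move_arm", "body": {"plan": [[0,0,8,0,-5,0,1],[0,0,16,0,-10,0,1],[0,0,24,0,-15,0,1],[0,0,32,0,-20,0,1],[0,0,40,0,-25,0,1]]}}

```text
time_s: 6.95
position: [0.4483, -0.1691, 0.2318]
tool_rot: [[-0.597, 0.802, -0.002], [0.802, 0.597, 0.002], [0.003, -0.001, -1.0]]
ft_force: [1.3, -0.2, -0.7]
grip_width: 0.0853
gripper_force: 0.0
```

```bash
cat > r.py <<'E'
from h import *
import sys
np.set_printoptions(precision=4,suppress=True)
s=env.observe();print(s["position"],s["time_s"],s["q"]);print(np.array(s["tool_rot"]))
im=env.get_image("wrist");save(im,sys.argv[1])
for n,z in(("relay_orange",0),("pocket",.053),("lever_pivot",.115)):
    for r in env.tip_of(n,im)[:1]: print(n,r["conf"],r["pixel"],atz(im,r["pixel"],z))
for r in env.outline_of("relay_orange",im)[:1]: print(r["bbox"],r["conf"])
E
python3 r.py rel1.png
```

```text
[ 0.4483 -0.1691  0.2318] 6.95 [-34.8566  14.7352  84.8887  -0.0057  80.5428 -71.523 ]
[[-0.5972  0.8021 -0.0024]
 [ 0.8021  0.5972  0.0016]
 [ 0.0027 -0.001  -1.    ]]
relay_orange 0.9 [222.5, 210.1] [ 0.4289 -0.2404  0.    ]
pocket 0.8 [495.7, 107.9] [ 0.5626 -0.0008  0.053 ]
[217.4, 221.3, 45.1, 59.0] 0.81
```

View pics/rel1.png

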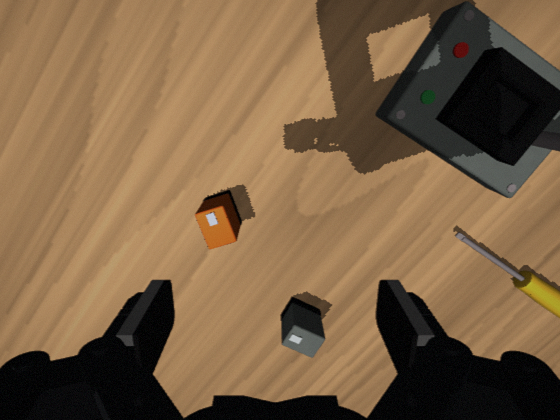

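The relay's top face spans roughly (197,215),(228,205),(240,240),(209,248), with the tester edge corners at (467,2),(377,113) and (510,198). I'll compute the yaws.

```bash
cat > y.py <<'E'
from h import *
np.set_printoptions(precision=4,suppress=True)
im=env.get_image("wrist");s=env.observe();print(s["position"],s["time_s"])
hsv=cv2.cvtColor(np.array(im["color"]),cv2.COLOR_RGB2HSV);sub=hsv[180:260,180:260]
V=sub[:,:,2][(sub[:,:,1]>190)&(sub[:,:,0]<20)];print(np.percentile(V,[5,25,50,75,95]))
m=((hsv[:,:,1]>190)&(hsv[:,:,0]<20)&(hsv[:,:,2]>160)).astype(np.uint8)
m=cv2.morphologyEx(m,cv2.MORPH_CLOSE,np.ones((9,9)))
c,_=cv2.findContours(m,0,2);c=[a for a in c if cv2.contourArea(a)>300]
for a in c:
    W=np.array([atz(im,p[0],.056)[:2] for p in a],np.float32);print(cv2.boundingRect(a),cv2.minAreaRect(W*1000));B=cv2.boxPoints(cv2.minAreaRect(W*1000))
    for i in (0,1): d=B[i+1]-B[i];print(np.linalg.norm(d),np.degrees(np.arctan2(d[1],d[0]))%180)
for a,b in(((467,2),(377,113)),((377,113),(510,198))):
    d=(atz(im,b,.045)-atz(im,a,.045));print("tester edge",np.degrees(np.arctan2(d[1],d[0]))%180,np.linalg.norm(d))
E
python3 y.py
```

```text
[ 0.4496 -0.1665  0.2325] 7.25
[ 50.  54. 185. 187. 189.]
(193, 207, 40, 42) ((428.9989929199219, -238.69403076171875), (27.790081024169922, 38.11083984375), 54.805870056152344)
38.110847 144.8059
27.790096 54.805866
tester edge 90.36224099377895 0.10947866506776244
tester edge 6.7457874164427745 0.1575657984769954
```

Request:
{"method": "move_arm", "body": {"plan": [[0,0,-6,-2,-2,2,1],[0,0,-12,-4,-4,5,1],[0,0,-18.3,-4.6,-6,8,1],[0,0,-18.3,-4.6,-6,11,1],[0,0,-18.3,-4.6,-6,11,1]]}}

```text
time_s: 7.75
position: [0.4284, -0.2381, 0.1203]
tool_rot: [[-0.823, 0.568, -0.006], [0.568, 0.823, 0.005], [0.008, 0.001, -1.0]]
ft_force: [0.3, 0.4, 1.1]
grip_width: 0.0852
gripper_force: 0.0
```

```bash
python3 r.py rel2.png; sed -i 's/^for a,b.*//;s/^ *d=(atz.*//' y.py; python3 y.py
```

```text
[ 0.4284 -0.2381  0.1203] 7.75 [-42.9411  22.8406  93.3685   0.0077  64.2285 -98.3449]
[[-0.8231  0.5678 -0.0055]
 [ 0.5678  0.8231  0.0053]
 [ 0.0075  0.0012 -1.    ]]
relay_orange 0.94 [273.1, 204.1] [ 0.4295 -0.24    0.    ]
[274.6, 219.8, 47.4, 78.3] 0.74
[ 0.4303 -0.2403  0.1247] 8.05
[ 55.   97.  108.  153.5 188. ]
```

Request:
{"method": "move_arm", "body": {"plan": [[0,0,0,0,0,4,1],[0,0,0,0,0,8,1],[0,0,0,0,0,9.8,1],[0,0,0,0,0,9.8,1],[0,0,0,0,0,9.8,1]], "squeeze": 30}}

```text
time_s: 8.55
position: [0.4301, -0.2408, 0.0264]
tool_rot: [[-0.822, 0.569, 0.001], [0.569, 0.822, -0.001], [-0.002, -0.0, -1.0]]
ft_force: [-0.1, -0.2, 0.8]
grip_width: 0.0856
gripper_force: 0.0
```

Request:
{"method": "move_arm", "body": {"plan": [[0,0,0,0,0,0,-1],[0,0,0,0,0,0,-1],[0,0,0,0,0,0,-1],[0,0,0,0,0,0,-1],[0,0,0,0,0,0,-1]]}}

```text
time_s: 9.05
position: [0.4297, -0.2405, 0.0259]
tool_rot: [[-0.822, 0.569, 0.001], [0.569, 0.822, -0.001], [-0.001, -0.0, -1.0]]
ft_force: [-0.2, 1.2, 6.6]
grip_width: 0.0294
gripper_force: 33.7
```

Request:
{"method": "move_arm", "body": {"plan": [[0,0,0,0,0,-3,-1],[0,0,0,0,0,-7,-1],[0,0,0,0,0,-11,-1],[0,0,0,0,0,-15,-1],[0,0,0,0,0,-17.5,-1]]}}

```text
time_s: 9.55
position: [0.4297, -0.2406, 0.2031]
tool_rot: [[-0.822, 0.569, 0.002], [0.569, 0.822, -0.002], [-0.003, -0.001, -1.0]]
ft_force: [0.1, 0.6, -1.9]
grip_width: 0.0298
gripper_force: 32.9
```

Request:
{"method": "move_arm", "body": {"plan": [[0,0,-8,-0.4,4,0,-1],[0,0,-16,-0.8,8,0,-1],[0,0,-24,-1.2,12,0,-1],[0,0,-32,-1.6,16,0,-1],[0,0,-40,-1.9,18.3,0,-1]]}}

```text
time_s: 10.05
position: [0.5503, -0.0984, 0.2]
tool_rot: [[-0.995, -0.1, -0.0], [-0.1, 0.995, 0.001], [0.0, 0.001, -1.0]]
ft_force: [-0.8, 0.4, -1.4]
grip_width: 0.0295
gripper_force: 32.9
```

Request:
{"method": "move_arm", "body": {"plan": [[0,0,0,0,0,0,-1],[0,0,0,0,0,0,-1],[0,0,0,0,0,0,-1]]}}

```text
time_s: 10.35
position: [0.5487, -0.1015, 0.2002]
tool_rot: [[-0.996, -0.09, -0.001], [-0.09, 0.996, 0.0], [0.001, 0.0, -1.0]]
ft_force: [-0.3, 0.3, -0.4]
grip_width: 0.0296
gripper_force: 32.8
```

```bash
python3 r.py rel3.png
```

```text
[ 0.5487 -0.1015  0.2002] 10.35 [ -22.6277   23.9956   76.1329   -0.0134   79.9031 -117.7768]
[[-0.996  -0.0898 -0.0006]
 [-0.0898  0.996   0.    ]
 [ 0.0006  0.0001 -1.    ]]
relay_orange 0.66 [277.3, 253.0] [ 0.6314 -0.0916  0.    ]
pocket 0.82 [389.2, 218.7] [ 0.5644 -0.0005  0.053 ]
lever_pivot 0.97 [409.4, 310.5] [0.6145 0.0056 0.115 ]
[274.2, 291.1, 80.6, 143.3] 0.76
```

View pics/rel3.png

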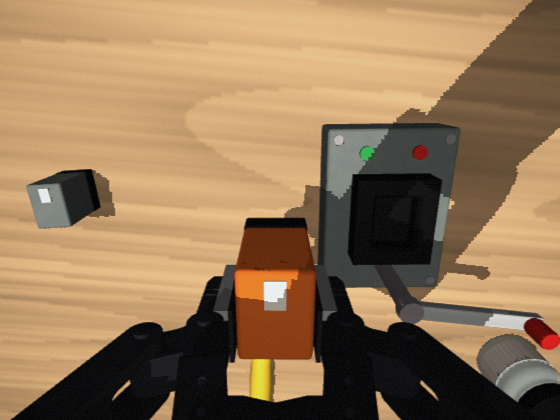

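The relay is held upright and square (top face about (236,268)-(314,358)). The pocket is at (389,219), the pivot at (411,312) and the handle at (541,333). I'll compute the tester's yaw and centre from the box and block corners.

Run:
```python
from h import *
np.set_printoptions(precision=4,suppress=True)
im=env.get_image("wrist");hs=np.array(im["color"])
for n,z in(("pocket",.053),("lever_pivot",.115),("tester",0),("lever_handle",.129)):
    for r in env.tip_of(n,im)[:1]: print(n,r["conf"],r["pixel"],atz(im,r["pixel"],z))
for P,z in(([(352,174),(440,174),(434,264),(350,262)],.069),([(323,124),(460,127),(440,286),(318,285)],.045)):
    W=np.array([atz(im,p,z)[:2] for p in P]);print(W.mean(0))
    for i in range(4):
        d=W[i]-W[i-1];print(np.linalg.norm(d),(np.degrees(np.arctan2(d[1],d[0]))+45)%90-45)
# pocket mouth: enlarge
c=hs[150:290,320:470,::-1];c=np.clip(c.astype(float)*2.5,0,255).astype(np.uint8)
cv2.imwrite("pics/pk.png",cv2.resize(c,None,fx=4,fy=4,interpolation=cv2.INTER_CUBIC))
```

```text
pocket 0.84 [387.6, 216.5] [ 0.5629 -0.0021  0.053 ]
lever_pivot 0.72 [408.8, 309.7] [0.6142 0.0054 0.115 ]
tester 0.84 [371.3, 200.3] [ 0.5648 -0.0024  0.    ]
lever_handle 0.66 [539.8, 331.8] [0.6148 0.0962 0.129 ]
[ 0.5605 -0.0021]
0.07716583377935606 7.988408519837236
0.06925283581049585 5.274188691668542
0.07924705174092773 10.078189578744812
0.07226013935478062 3.7759000064653065
[ 0.5612 -0.0025]
0.15005227770654242 5.939288142466751
0.11247792572578835 4.041577239568653
0.14877901472159982 7.505581588096227
0.1165075354045207 4.760963912898134
```

View pics/pk.png

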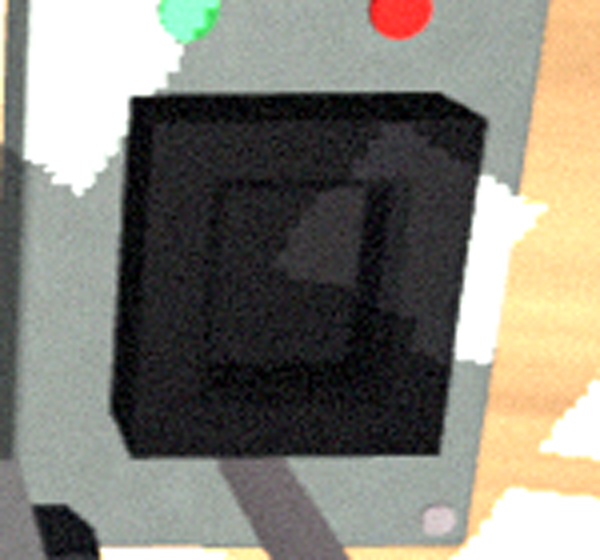

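Block top corners in the crop are (152,118),(487,122),(440,453),(135,455), and the pocket floor is about (218,185)-(358,360).

Run:
```python
from h import *
np.set_printoptions(precision=4,suppress=True)
im=env.get_image("wrist")
for P,z in(([(152,118),(487,122),(440,453),(135,455)],.069),([(218,185),(365,182),(355,362),(208,360)],.053)):
    W=np.array([atz(im,(320+p[0]/4,150+p[1]/4),z)[:2] for p in P]);print(W.mean(0))
    for i in range(4):
        d=W[i]-W[i-1];print(np.linalg.norm(d),(np.degrees(np.arctan2(d[1],d[0]))+45)%90-45)
# held relay: project ideal relay corners around the tool to compare: white-label free; outline bbox
s=env.observe();print(s["position"],s["time_s"])
r=env.tip_of("relay_orange",im)[0];p=r["pixel"];print(r["conf"],"held origin at its height",atz(im,p,s["position"][2]-.0255))
m=env.outline_of("relay_orange",im)[0]["mask"];ys,xs=np.nonzero(m);print(xs.min(),xs.max(),ys.min(),ys.max())
T=np.array(s["tool_rot"]);
# predicted bottom far edge & top edges for zero offset
for X in[(.02,.015),(.02,-.015),(-.02,.015),(-.02,-.015)]:
    for h in(-.0255,.0305): print(X,h,proj(im,np.array(s["position"])+T@np.array([X[0],X[1],-h])))
save(im,"held.png")
```

```text
[0.5631 0.0004]
0.07430360242254287 6.828853439888547
0.06635314894082874 4.63963561305917
0.07297607085679027 6.073140168206372
0.06535324840957485 5.776046154075175
[0.5645 0.0022]
0.04051609769777068 7.359870055930827
0.03116446608285531 6.567179132181394
0.0417360088000318 9.344122111001525
0.03264710347967208 4.504993369406876
[ 0.5492 -0.1008  0.2003] 10.9
0.78 held origin at its height [ 0.548  -0.1017  0.1748]
234 315 218 359
(0.02, 0.015) -0.0255 [304.8509 218.9407]
(0.02, 0.015) 0.0305 [317.2263 273.5984]
(0.02, -0.015) -0.0255 [245.458 218.886]
(0.02, -0.015) 0.0305 [233.0862 273.5115]
(-0.02, 0.015) -0.0255 [302.7939 288.2477]
(-0.02, 0.015) 0.0305 [313.2502 364.0841]
(-0.02, -0.015) -0.0255 [247.3737 288.1888]
(-0.02, -0.015) 0.0305 [236.867  363.9912]
```

Request:
{"method": "move_arm", "body": {"plan": [[0,0,-0.6,-1,4,0,-1],[0,0,-0.6,-2,8,2,-1],[0,0,-0.6,-2.4,9.9,5,-1],[0,0,-0.6,-2.4,9.9,8,-1],[0,0,-0.6,-2.4,9.9,8,-1]]}}

```text
time_s: 11.5
position: [0.5622, 0.001, 0.117]
tool_rot: [[-0.995, -0.104, -0.007], [-0.104, 0.995, 0.001], [0.007, 0.002, -1.0]]
ft_force: [0.1, -0.2, -0.9]
grip_width: 0.0297
gripper_force: 32.8
```

Request:
{"method": "move_arm", "body": {"plan": [[0,0,0,0,0,0,-1],[0,0,0,0,0,0,-1],[0,0,0,0,0,0,-1],[0,0,0,0,0,0,-1]]}}

```text
time_s: 11.9
position: [0.5644, -0.0004, 0.1214]
tool_rot: [[-0.995, -0.102, 0.002], [-0.102, 0.995, -0.0], [-0.002, -0.001, -1.0]]
ft_force: [-0.6, -0.9, -0.3]
grip_width: 0.0296
gripper_force: 32.8
```

Run:
```python
from h import *
np.set_printoptions(precision=4,suppress=True)
s=env.observe();print(s["position"],s["time_s"],s["tool_rot"])
for k in("wrist","side","scene"):
    im=env.get_image(k)
    if k!="scene": save(im,"ins_%s.png"%k)
    for n,z in(("relay_orange",s["position"][2]-.0255),("pocket",.053),("lever_pivot",.115),("tester",0)):
        for r in env.tip_of(n,im)[:1]: print(k,n,round(r["conf"],2),atz(im,r["pixel"],z))
```

```text
[ 0.5644 -0.0004  0.1214] 11.9 [[-0.9948 -0.1022  0.0018]
 [-0.1022  0.9948 -0.0004]
 [-0.0017 -0.0006 -1.    ]]
wrist relay_orange 0.8 [ 0.5632 -0.0011  0.0959]
wrist pocket 0.68 [ 0.5628 -0.0006  0.053 ]
wrist lever_pivot 0.96 [0.6147 0.0051 0.115 ]
side relay_orange 0.88 [0.5639 0.006  0.0959]
side pocket 0.78 [0.5621 0.0074 0.053 ]
side lever_pivot 0.82 [ 0.615  -0.0049  0.115 ]
side tester 0.92 [ 0.5641 -0.      0.    ]
scene relay_orange 0.53 [0.5645 0.0005 0.0959]
scene pocket 0.7 [ 0.5602 -0.0076  0.053 ]
scene lever_pivot 0.73 [0.6096 0.0052 0.115 ]
scene tester 0.92 [0.5614 0.0003 0.    ]
```

Request:
{"method": "move_arm", "body": {"plan": [[0,0,0,0,0,1,-1],[0,0,0,0,0,2,-1],[0,0,0,0,0,2.5,-1],[0,0,0,0,0,2.9,-1],[0,0,0,0,0,3.2,-1]]}}

```text
time_s: 13.15
position: [0.564, 0.0, 0.0878]
tool_rot: [[-0.995, -0.103, -0.0], [-0.103, 0.995, 0.0], [0.0, 0.0, -1.0]]
ft_force: [-0.5, -0.2, -0.9]
grip_width: 0.0296
gripper_force: 32.8
```

Request:
{"method": "move_arm", "body": {"plan": [[0,0,0,0,0,0.1,-1],[0,0,0,0,0,0.2,-1],[0,0,0,0,0,0.3,-1],[0,0,0,0,0,0.3,-1],[0,0,0,0,0,0.3,-1]]}}

```text
time_s: 13.65
position: [0.5641, 0.0, 0.0854]
tool_rot: [[-0.995, -0.103, 0.0], [-0.103, 0.995, -0.0], [-0.0, -0.0, -1.0]]
ft_force: [-1.0, -0.7, -0.7]
grip_width: 0.0296
gripper_force: 32.8
```

Request:
{"method": "move_arm", "body": {"plan": [[0,0,0,0,0,0.2,-1],[0,0,0,0,0,0.4,-1],[0,0,0,0,0,0.6,-1],[0,0,0,0,0,0.7,-1],[0,0,0,0,0,0.7,-1]]}}

```text
time_s: 14.15
position: [0.564, 0.0, 0.0789]
tool_rot: [[-0.995, -0.103, 0.0], [-0.103, 0.995, -0.0], [-0.0, -0.0, -1.0]]
ft_force: [-2.0, 0.5, 5.1]
grip_width: 0.0299
gripper_force: 33.6
```

Contact is at the floor (5 N, z as predicted). Now I release and lift.

Request:
{"method": "move_arm", "body": {"plan": [[0,0,0,0,0,0.1,-1],[0,0,0,0,0,0.1,-1],[0,0,0,0,0,0,-0.2],[0,0,0,0,0,0,0.2],[0,0,0,0,0,0,0.2]]}}

```text
time_s: 14.65
position: [0.564, 0.0, 0.0782]
tool_rot: [[-0.995, -0.103, -0.0], [-0.103, 0.995, 0.0], [0.0, 0.0, -1.0]]
ft_force: [0.1, -0.1, 0.2]
grip_width: 0.0514
gripper_force: 0.0
```

Request:
{"method": "move_arm", "body": {"plan": [[0,0,0,0,0,0,0.4],[0,0,0,0,0,-2,0.4],[0,0,0,0,0,-5,0.4],[0,0,0,0,0,-9,0.4],[0,0,0,0,0,-13,0.4]]}}

```text
time_s: 15.15
position: [0.5637, 0.0001, 0.2094]
tool_rot: [[-0.995, -0.103, -0.001], [-0.103, 0.995, 0.0], [0.001, 0.0, -1.0]]
ft_force: [0.4, -0.1, 1.3]
grip_width: 0.0598
gripper_force: 0.0
```

Run:
```python
from h import *
np.set_printoptions(precision=4,suppress=True)
im=env.get_image("wrist");save(im,"seat.png");s=env.observe();print(s["position"],s["time_s"],s["q"])
sd=env.get_image("side")
for k,i in(("w",im),("s",sd)):
  for n,z in(("relay_orange",.053),("lever_pivot",.115),("lever_handle",.129)):
    for r in env.tip_of(n,i)[:1]: print(k,n,round(r["conf"],2),r["pixel"],atz(i,r["pixel"],z))
a=cv2.resize(im["color"],(560,420));b=cv2.resize(sd["color"][180:300,230:350],(240,240));c=np.zeros((420,240,3),np.uint8);c[:240]=b
cv2.imwrite("pics/seat2.png",np.hstack([a,c])[:,:,::-1])
```

```text
[ 0.5661 -0.0003  0.2166] 15.2 [ -12.0129   23.7684   73.6792   -0.0009   81.9311 -107.9223]
w relay_orange 0.79 [275.1, 187.8] [0.5633 0.0001 0.053 ]
w lever_pivot 0.68 [274.3, 274.8] [0.6137 0.0047 0.115 ]
w lever_handle 0.85 [399.3, 296.4] [0.6141 0.0957 0.129 ]
s relay_orange 0.58 [301.3, 237.5] [ 0.5593 -0.0052  0.053 ]
s lever_pivot 0.98 [276.2, 210.1] [ 0.6174 -0.0037  0.115 ]
s lever_handle 0.78 [265.9, 228.9] [0.6104 0.0991 0.129 ]
```

View pics/seat2.png

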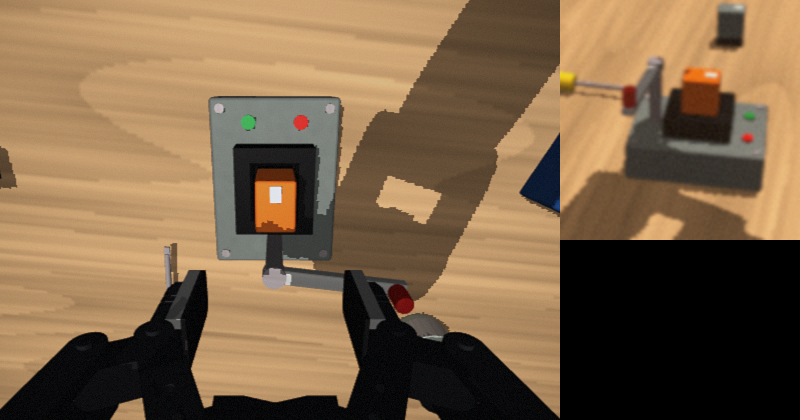

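Relay seated squarely (orange top at (275,205), square to the block). Lever bar from (274,275) to the handle at (400,298), pointing about +y, so about 1.67 rad open. Next I go above the handle, turning so the fingers straddle the pin tangentially.

Request:
{"method": "move_arm", "body": {"plan": [[0,0,8.5,-1.5,2,0,1],[0,0,17,-3,4,0,1],[0,0,25.5,-4.5,6,0,1],[0,0,34,-5.9,8,0,1],[0,0,42.5,-5.9,9.1,0,1]]}}

```text
time_s: 16.05
position: [0.614, 0.0981, 0.2067]
tool_rot: [[-0.8, 0.6, -0.002], [0.6, 0.8, 0.0], [0.002, -0.001, -1.0]]
ft_force: [-0.9, 0.1, -0.5]
grip_width: 0.0856
gripper_force: 0.0
```

Request:
{"method": "move_arm", "body": {"plan": [[0,0,8.5,0,0,0,1],[0,0,17,0,0,0,1],[0,0,25.5,0,0,0,1],[0,0,34,0,0,0,1],[0,0,42.5,0,0,0,1]]}}

```text
time_s: 16.55
position: [0.6131, 0.0966, 0.2072]
tool_rot: [[-0.183, 0.983, -0.002], [0.983, 0.183, 0.0], [0.0, -0.002, -1.0]]
ft_force: [-0.2, -0.4, 0.5]
grip_width: 0.0857
gripper_force: 0.0
```

Request:
{"method": "move_arm", "body": {"plan": [[0,0,8.5,0,0,0,1],[0,0,10.9,0,0,0,1],[0,0,10.9,0,0,0,1],[0,0,10.9,0,0,0,1]]}}

```text
time_s: 16.95
position: [0.6132, 0.0966, 0.2076]
tool_rot: [[-0.001, 1.0, -0.001], [1.0, 0.001, 0.0], [0.0, -0.001, -1.0]]
ft_force: [0.1, 0.4, 0.0]
grip_width: 0.0853
gripper_force: 0.0
```

Run:
```python
from h import *
np.set_printoptions(precision=4,suppress=True)
im=env.get_image("wrist");save(im,"lev.png");s=env.observe();print(s["position"],s["time_s"],s["q"],s["tool_rot"])
for n,z in(("lever_pivot",.115),("lever_handle",.129),("relay_orange",.053)):
    for r in env.tip_of(n,im)[:1]: print(n,round(r["conf"],2),r["pixel"],atz(im,r["pixel"],z))
```

```text
[0.6133 0.0966 0.2078] 17.0 [-1.9575 29.9572 64.5345 -0.0011 85.5624 -2.0309] [[-0.0013  1.     -0.0009]
 [ 1.      0.0013  0.    ]
 [ 0.     -0.0009 -1.    ]]
lever_pivot 0.89 [272.3, 328.8] [ 0.612  -0.0007  0.115 ]
lever_handle 0.73 [389.6, 338.2] [0.7002 0.0019 0.129 ]
relay_orange 0.95 [220.8, 289.4] [ 0.5622 -0.0033  0.053 ]
```

Request:
{"method": "move_arm", "body": {"plan": [[0,0,0,0,0,3,1],[0,0,0,0,0,6,1],[0,0,0,0,0,8.3,1],[0,0,0,0,0,8.3,1],[0,0,0,0,0,8.3,1]], "squeeze": 20}}

```text
time_s: 17.65
position: [0.6137, 0.0966, 0.126]
tool_rot: [[-0.0, 1.0, 0.001], [1.0, 0.0, -0.0], [-0.0, 0.001, -1.0]]
ft_force: [0.0, 0.3, 0.0]
grip_width: 0.0854
gripper_force: 0.0
```

Request:
{"method": "move_arm", "body": {"plan": [[0,0,0,0,0,0,-1],[0,0,0,0,0,0,-1],[0,0,0,0,0,0,-1],[0,0,0,0,0,0,-1],[0,0,0,0,0,0,-1]]}}

```text
time_s: 18.15
position: [0.6134, 0.0966, 0.1256]
tool_rot: [[0.0, 1.0, 0.0], [1.0, -0.0, 0.0], [0.0, 0.0, -1.0]]
ft_force: [-0.5, 1.0, 2.0]
grip_width: 0.0127
gripper_force: 24.0
```

Request:
{"method": "move_arm", "body": {"plan": [[0,0,-8,-0.09,-1.28,0,-1],[0,0,-16,-0.36,-2.54,0,-1],[0,0,-24,-0.8,-3.74,0,-1],[0,0,-32,-1.4,-4.88,0,-1],[0,0,-40,-2.15,-5.91,0,-1]]}}

```text
time_s: 18.65
position: [0.5535, 0.0757, 0.1256]
tool_rot: [[-0.648, 0.762, -0.0], [0.762, 0.648, 0.001], [0.001, 0.001, -1.0]]
ft_force: [-0.3, 1.2, 1.2]
grip_width: 0.0124
gripper_force: 20.6
```

Request:
{"method": "move_arm", "body": {"plan": [[0,0,-8,-0.09,-1.28,0,-1],[0,0,-16,-0.36,-2.54,0,-1],[0,0,-24,-0.8,-3.74,0,-1],[0,0,-32,-1.4,-4.88,0,-1],[0,0,-40,-2.15,-5.91,0,-1]]}}

```text
time_s: 19.15
position: [0.5214, 0.0209, 0.1255]
tool_rot: [[-0.986, 0.167, -0.002], [0.167, 0.986, 0.001], [0.003, 0.001, -1.0]]
ft_force: [-3.3, 1.2, 4.0]
grip_width: 0.0126
gripper_force: 20.8
```

Request:
{"method": "move_arm", "body": {"plan": [[0,0,-6,-0.05,-0.96,0,-1],[0,0,-12,-0.2,-1.91,0,-1],[0,0,-15,-0.31,-2.38,0,-1],[0,0,-17,-0.4,-2.69,0,-1],[0,0,-17,-0.4,-2.69,0,-1]]}}

```text
time_s: 19.65
position: [0.5204, -0.0052, 0.1255]
tool_rot: [[-0.992, -0.123, -0.004], [-0.123, 0.992, 0.003], [0.003, 0.004, -1.0]]
ft_force: [-7.0, 7.0, 5.8]
grip_width: 0.0127
gripper_force: 21.1
```

Request:
{"method": "move_arm", "body": {"plan": [[0,0,0,0,-0.1,0,-1],[0,0,0,0,-0.1,0,-1],[0,0,0,0,0.1,0,0.3],[0,0,0,0,0.1,0,0.3],[0,0,0,0,0.1,0,0.3]]}}

```text
time_s: 20.15
position: [0.5222, -0.0057, 0.1254]
tool_rot: [[-0.993, -0.122, 0.0], [-0.122, 0.993, -0.0], [-0.0, -0.0, -1.0]]
ft_force: [0.6, 0.7, -0.7]
grip_width: 0.055
gripper_force: 0.0
```

Request:
{"method": "move_arm", "body": {"plan": [[0,0,0,0,0.1,-3,0.3],[0,0,0,0,0.1,-7,0.3],[0,0,0,0,0.1,-11,0.3],[0,0,0,0,0.1,-13,0.3],[0,0,0,0,0.1,-13,0.3]]}}

```text
time_s: 20.65
position: [0.5229, -0.005, 0.2582]
tool_rot: [[-0.993, -0.122, 0.006], [-0.122, 0.993, -0.002], [-0.006, -0.002, -1.0]]
ft_force: [-0.4, 1.0, -0.0]
grip_width: 0.0555
gripper_force: 0.0
```

Run:
```python
from h import *
im=env.get_image("wrist");sc=env.get_image("scene");s=env.observe();print(s["position"],s["time_s"],s["ft_force"])
for n,z in(("lever_pivot",.115),("lever_handle",.129),("relay_orange",.053)):
    for r in env.tip_of(n,im)[:1]: print(n,round(r["conf"],2),r["pixel"],atz(im,r["pixel"],z))
cv2.imwrite("pics/end.png",np.hstack([im["color"],cv2.resize(sc["color"][120:270,210:440],(240,156)).repeat(1,0) if 0 else np.vstack([cv2.resize(sc["color"][90:270,230:410],(240,240)),np.zeros((180,240,3),np.uint8)])])[:,:,::-1])
```

```text
[ 0.52167215 -0.004699    0.25476315] 20.75 [ 0.3943013  -0.83336004 -1.14628558]
lever_pivot 0.92 [274.6, 290.1] [0.61697865 0.00583209 0.115     ]
lever_handle 0.65 [275.7, 195.6] [ 0.52230849 -0.00488958  0.129     ]
relay_orange 0.6 [276.0, 214.0] [0.56505164 0.00066416 0.053     ]
```

View pics/end.png

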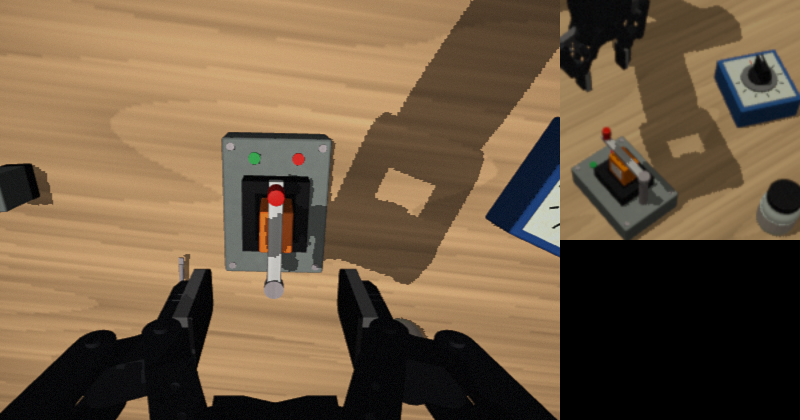

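The lever runs straight over the relay from the pivot (274,288) to the handle (276,196), square to the tester, so it's shut. The gripper is clear, so I'm handing in.

```bash
python3 -c "
from rig import env
print(env.close_job())"
```

```text
the job is handed in; nothing more can be done
None
```

The job is handed in: the knob is at zero, the orange relay is fully home in the tester socket and the lever is shut over it, with the gripper clear; no verdict came back from the judge.

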